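Clamp a plaster cast in the holding fixture

ROBOT

A 6-joint arm with a two-finger parallel gripper is mounted at the origin on a cart in front of the work surface, level with it; the furniture and walls round the work are solid. World frame = base frame: x ahead of the robot, y to its left, z up, the work surface at z = 0. Lengths are in m, angles in degrees, forces in N, time in s.
With the tool pointing down it reaches from about 0.35 to 0.85 m from the base axis. Payload 8.1 kg.
Tool frame: the origin (TCP) lies midway between the tips of the shut fingers; the grasp point (between the pads) lies 19 mm behind it; z points along the fingers, x is the direction in which the jaws open and shut, and the axes are right-handed (so a half turn about z gives the same grasp; the last joint's range is limited). The gripper opens to 85 mm and grips with 20 to 120 N. Pads are 22 mm wide; open, the fingers measure 114 mm over their backs; the gripper's body (76 mm by 85 mm) begins 54 mm behind the grasp point. The pads swing forward as they close: fully open they stand 13 mm farther back than shut.
Start: joints at [-73.992, 7.471, 85.268, -0, 87.261, -4.893], TCP at [0.214, -0.561, 0.195] pointing down, gripper open.
Joint ranges: [-169.43, 169.43], [-51.17, 129.36], [1.28, 143.12], [-76.62, 256.62], [0, 156.53], [-152.29, 152.29]. Speed limits (degrees/s): [136.94, 136.94, 159.86, 180, 180, 180].

INTERFACE

Orientations are given as [roll, pitch, yaw] about the fixed x, y, z axes, in that order (R = Rz(yaw) Ry(pitch) Rx(roll)).
In Python, from bench import ctrl gives the robot as it stands.
- The arm moves only by the tool arm_command, never from a script. Its argument "motion" is a list of rows, each a list of 3 entries, a list of its own where there are three numbers: the shift along the tool's x, y, z in mm, then the turn about the tool's z in degrees, then the opening, from 0 (shut) to 1 (fully open). In form: [[[x, y, z], roll, hand], ...]. A call has exactly 10 rows; each row is the pose to reach, as a shift and turn from the pose commanded when the call began, along the tool's axes at that moment; what a row does not reach only later rows make up. A row lasts 1/10 s, in which the tool goes at most 50 mm and 8.59 degrees, less where a joint would pass 70% of its speed; a pose out of reach is approached as far as the arm can. A call with a gripper value outside its range is refused whole. The fingers move at their own pace and stop on an object; the grip force is fixed at half the most. Time passes only in rows, so rows that repeat a pose let the fingers close, or fill a call up. It gives the time, the measured TCP pose, the force and the opening at its end, in the units of the state.
- ctrl.read_state(): the state, without advancing time (a new reading comes with each control period).
- ctrl.grab_frame(name): name is "side" or "top"; returns a dict with "image" (420x560x3 uint8, blue, green, red), "mtx" (3x3 intrinsics, pixels), "world_from_camera" (4x4, takes a point from camera to world coordinates). Camera axes: x right, y down, z forward; pixel columns grow to the right and rows downward; lengths in m; the calibration is good to about 2 mm. A picture is of the moment at which its call begins. There is no depth.
- ctrl.sign_off(): hands the job in, once; it reports no verdict.
Trained networks look in a picture, given as the dict that the camera call returned (one of the last four; its "shot" number tells which), for a name from the list of things; names that differ only in an ending like _2 or _b are one class to them, and where a whole thing is asked for, a point or a joint stands for the part that bears it (a point fixed in the world has none). Each returns a list of dicts, best first, with "conf" (0 to 1); they miss things now and then, are a little off and sometimes report something else, mostly with a low value. They report only what shows in the picture. A call takes as long as a camera call.
- ctrl.search_frame(picture, label): "location" ([row, column] in pixels, amid what is visible of it).
- ctrl.mark_of(picture, label): "location" ([row, column] in pixels: a listed point, or the origin of a listed thing).
The state is a dict: "time": time; "qpos": joint angles; "joint_velocities": joint speeds; "joint_efforts": joint torques, N m; "tool_pos": TCP position; "ee_rot": TCP orientation; "contact_force": force on the tool from outside, world axes, zero at the start; "moment": the same for the moment, N m; "finger_gap": finger opening in m.
Only numpy, scipy, OpenCV 4.12 (cv2) and the standard library are available. Lean on these libraries where they do the work, as an engineer would, in place of code of your own. Each camera call takes 0.05 s, during which the arm holds its last target.

TASK

Push the yellow plaster cast that lies in the grey fixture along its rails until its heel sits fully home against the blue stop, while the clamp is still open. Then push the red-handled toggle lever over past its centre so that it snaps to the closed side and the rubber foot holds the cast down. Do not lift the cast, leave the other things on the counter where they are, and finish clear of everything.

Things in the scene. Friction and masses are not known exactly. Their poses are not given: they have to be found in the camera images.
- fixture: Grey fixture fixed to the counter, smooth base plate 230 (x) x 150 (y), top 12 above the counter. Origin: centre of its underside; x points from the open front, where the cast lies, to the clamp at the back, z up. Two guide rails, 6 wide, tops 18 high, run from x -100 to 20 at y = +-46. Behind the stop, bearing cheeks and a small spring strut: x 40 to 85, y -26 to 45, up to 67 high.
- cast: Yellow plaster cast, 53 (x) x 68 (y) x 29, 105 to 210 g, loose on the plate between the rails. Origin: centre of its underside; x points from the tooth front to the flat heel, about along the fixture's x. Heel 26 ahead of the origin, front 26 behind it. Push the base, 16 high; the teeth stand above it. Home against the stop, its origin is at x = -6 of the fixture.
- clamp (a joint): Angle of the clamp (red lever, shaft and hold-down arm in one piece), rad. 0: open, lever leaning 50 degrees back (+x of the fixture), arm up. 1.745: closed, lever leaning 50 degrees to the front, arm level. A spring drives it from the centre, 0.873 (lever upright), to the nearer end; about 8 N at the handle starts it off its stop, falling to 0 at the centre.
- lever_tip (a point): Centre of the rounded end of the red handle, 82 from the shaft axis. The handle is smooth plastic, 18 thick over the last 30 of the lever, the rod below 9 thick. It swings in the fixture's x-z plane at y = 60; this point is 105 above the counter at either end, 134 at the centre.
- clamp_hinge (a point): Point on the clamp's shaft axis in the plane of the lever: x = 58, y = 60, 52 above the counter, in the fixture frame. The axis lies along the fixture's y.
- clamp_foot: Black rubber foot, 16 across, on a pin with 7 of sprung travel (0.9 N per mm) at the end of the hold-down arm. Origin: on the arm, 52 from the shaft axis, y = 0 of the fixture. With the clamp closed it is at x = 6; the free foot's face would then be 1.5 to 2.5 below the top of the cast's base.
- spare_cast: White plaster cast, a bystander, 53 x 68 x 29, loose on the counter; origin centre of underside.
- paste_jar: Jar with blue lid, a bystander, 53 across, 42 high, loose; origin centre of underside.
- purple_stand: Round purple bur stand, a bystander, 69 across, 50 high, loose; origin centre of underside.
- blue_tape: Roll of blue tape, a bystander, 52 across, 18 high, loose; origin centre of underside.
- small_bottle: Small white bottle with blue cap, a bystander, 37 across, 78 high, loose; origin centre of underside.
- stop_face (a point): Middle of the blue stop's front face, at x = 20, y = 0 of the fixture, 19 above the counter; axes as the fixture's. The face is 98 wide (y) and reaches 27 above the counter.

How it is judged (in metres and radians):
On the way:
1. the cast is home against the blue stop while the clamp is still open (x of cast in the frame of fixture above -0.01 m and angle between the x axis of cast and the x axis of fixture, either way round below 0.1 rad and value of joint clamp below 0.3 rad), for 0.2 s.
At the end, for the whole second after the job is handed in: Clamp closed (joint over 1.60), its foot pressing the cast by over 0.8 N; cast at rest, origin past x = -10 mm in the fixture frame (home is -6), turned under 0.1 rad, tilted under 0.08 rad, raised less than 4 mm (value of joint clamp above 1.6 rad and contact force between clamp_foot and cast above 0.8 N and x of cast in the frame of fixture above -0.01 m and angle between the x axis of cast and the x axis of fixture, either way round below 0.1 rad and z of cast in the frame of fixture below 0.016 m and angle between cast's own z axis and vertical below 0.08 rad and linear speed of cast below 0.02 m/s); the robot touches nothing.
It fails at once if the cast is lifted more than 15 mm off the fixture plate or tipped over 0.6 rad (z of cast in the frame of fixture above 0.027 m or angle between cast's own z axis and vertical above 0.6 rad).
It fails at once if a bystander is moved more than 20 mm (distance of any of spare_cast, paste_jar, purple_stand, blue_tape, small_bottle from where it was at the start of the episode above 0.02 m).
It also fails if it takes over 51 s, if anything falls off the work surface, if the arm or the gripper's body presses on something with over 40 N, if the wrist force passes 120 N, or if a joint passes its speed limit or range.

## Working session

There is one attempt and no reset: what is moved stays moved. The work goes in short steps, Python scripts to look and compute and a tool call to move; the robot and the scene stay as the last step left them, time stands still between calls to the robot, and variables do not carry over. Pictures are saved under pics/ and viewed, and the job is handed in when it is done.

Besides the shell and the picture viewer there is one more tool, called after "Call:" as name([rows], argument=value, ...), one row to a line, values as JSON. arm_command: Moves the arm, as the interface text tells. Its arguments: {"type":"object","properties":{"motion":{"type":"array"}},"required":["motion"]}

```bash
mkdir -p pics; ls; python3 - <<'E'
from bench import ctrl
import cv2
s=ctrl.read_state(); print(s)
for n in ("side","top"):
    f=ctrl.grab_frame(n); cv2.imwrite(f"pics/{n}0.png",f["image"]); print(n,f["mtx"],f["world_from_camera"],f["shot"])
    for l in ["fixture","cast","clamp","lever_tip","clamp_hinge","clamp_foot","stop_face","spare_cast","paste_jar","purple_stand","blue_tape","small_bottle"]:
        r=ctrl.mark_of(f,l); print(l,[(x["location"],round(x["conf"],2)) for x in r[:2]])
E
```

```text
pics
{'time': 0.0, 'qpos': array([-7.39909386e+01,  7.51585204e+00,  8.53305707e+01,  6.50837866e-04,
        8.72620713e+01, -4.89443271e+00]), 'joint_velocities': array([-0.00063351, -0.09643644,  0.05242517, -0.01466753,  0.03391191,
        0.06782732]), 'joint_efforts': array([-2.70579752e-03, -5.69412625e+01, -5.00543189e+01, -3.79700487e-04,
        1.51138828e-02,  5.30413251e-05]), 'tool_pos': array([ 0.21391386, -0.55989584,  0.19392437]), 'ee_rot': array([-1.79990096e+02,  1.08043029e-01, -6.90965283e+01]), 'contact_force': array([-0.21394189, -0.26232645,  0.18580005]), 'moment': array([-0.02136895, -0.01559477,  0.02697764]), 'finger_gap': 0.08511477245659876}
side [[428.01664935   0.         280.51944938]
 [  0.         428.01664935 206.1261956 ]
 [  0.           0.           1.        ]] [[-0.99222229 -0.09479351  0.08067909  0.42404349]
 [-0.1235039   0.6687342  -0.73317212  1.01285866]
 [ 0.01554709 -0.7374339  -0.67524035  0.98221893]
 [ 0.          0.          0.          1.        ]] 1
fixture [([272.7, 272.0], 0.89)]
cast [([257.8, 281.6], 0.66), ([271.3, 274.2], 0.35)]Traceback (most recent call last):
  File "<stdin>", line 7, in <module>
ValueError: it knows: blue_tape, cast, clamp_foot, clamp_hinge, fixture, lever_tip, paste_jar, purple_stand, small_bottle, spare_cast, stop_face
```

```bash
cat > h.py <<'E'
import numpy as np
def ray(f,rc):
    T=f["world_from_camera"];d=np.linalg.inv(f["mtx"])@np.array([rc[1],rc[0],1.]);return T[:3,3],T[:3,:3]@d
def onz(f,rc,z):
    o,d=ray(f,rc);return o+d*(z-o[2])/d[2]
def proj(f,p):
    T=np.linalg.inv(f["world_from_camera"]);q=f["mtx"]@(T[:3,:3]@np.asarray(p,float)+T[:3,3]);return q[1]/q[2],q[0]/q[2]
def tri(f,a,g,b):
    o1,d1=ray(f,a);o2,d2=ray(g,b);A=np.c_[d1,-d2];s=np.linalg.lstsq(A,o2-o1,rcond=None)[0]
    p,q=o1+s[0]*d1,o2+s[1]*d2;return (p+q)/2,np.linalg.norm(p-q)
E
python3 - <<'E'
from bench import ctrl
import cv2,pickle
from h import *
np.set_printoptions(precision=4,suppress=True)
F={}
L={}
for n in ("side","top"):
    f=F[n]=ctrl.grab_frame(n); cv2.imwrite(f"pics/{n}1.png",f["image"])
    L[n]={}
    for l in ["fixture","cast","lever_tip","clamp_hinge","clamp_foot","stop_face","spare_cast","paste_jar","purple_stand","blue_tape","small_bottle"]:
        r=ctrl.mark_of(f,l); L[n][l]=r; print(n,l,[(x["location"],round(x["conf"],2)) for x in r[:2]])
pickle.dump((F,L),open("f1.pkl","wb"))
for l in L["side"]:
    a,b=L["side"][l],L["top"][l]
    if a and b: print(l,*tri(F["side"],a[0]["location"],F["top"],b[0]["location"]))
print(F["top"]["world_from_camera"],ctrl.read_state()["time"])
E
```

```text
side fixture [([272.0, 276.2], 0.95)]
side cast [([257.1, 283.8], 0.66)]
side lever_tip [([286.1, 268.0], 0.8)]
side clamp_hinge [([282.4, 281.8], 0.96)]
side clamp_foot [([265.4, 259.7], 0.41)]
side stop_face [([275.3, 270.3], 0.72)]
side spare_cast [([171.5, 315.3], 0.63)]
side paste_jar [([188.8, 311.2], 0.75), ([208.5, 248.2], 0.61)]
side purple_stand [([207.3, 247.4], 0.71), ([264.9, 257.7], 0.57)]
side blue_tape [([156.7, 313.9], 0.69)]
side small_bottle [([171.5, 255.8], 0.63)]
top fixture [([219.5, 193.5], 0.73)]
top cast [([228.7, 208.9], 0.63)]
top lever_tip []
top clamp_hinge [([228.3, 155.7], 0.77), ([225.0, 208.9], 0.66)]
top clamp_foot [([199.2, 161.1], 0.48)]
top stop_face [([215.5, 185.6], 0.89)]
top spare_cast [([258.3, 382.3], 0.87), ([181.5, 369.1], 0.62)]
top paste_jar [([257.2, 340.1], 0.83)]
top purple_stand [([177.9, 289.9], 0.57), ([218.0, 128.3], 0.47)]
top blue_tape [([254.7, 416.1], 0.66)]
top small_bottle [([182.4, 367.0], 0.68)]
fixture [ 0.5232  0.2279 -0.0013] 0.008446359013298195
cast [0.5023 0.1841 0.0161] 1.3828500791321288e-05
clamp_hinge [0.4938 0.3077 0.0565] 2.1703838712890207e-05
clamp_foot [0.5573 0.2898 0.0959] 0.0026387139878640696
stop_face [0.5349 0.2476 0.005 ] 0.002687728299330018
spare_cast [ 0.4389 -0.2606  0.0014] 0.005111960407990272
paste_jar [ 0.4425 -0.1518  0.0063] 0.003636849184101087
purple_stand [ 0.6462 -0.0191  0.0114] 0.005442417862643369
blue_tape [ 0.4502 -0.346   0.0068] 0.0051574337447307045
small_bottle [ 0.6478 -0.224   0.0027] 0.014919397467685723
[[ 0.0284 -0.9831  0.1807  0.3581]
 [-0.9995 -0.0309 -0.0112  0.0293]
 [ 0.0165 -0.1802 -0.9835  1.0823]
 [ 0.      0.      0.      1.    ]] 1.35
```

```bash
ls pics
```

```text
side0.png
side1.png
top1.png
```

```bash
python3 - <<'E'
import cv2
a=cv2.imread("pics/top1.png");cv2.imwrite("pics/topc.png",cv2.resize(a[140:300,90:290],None,fx=4,fy=3.75*4/3.75,interpolation=cv2.INTER_CUBIC)[:600])
a=cv2.imread("pics/side1.png");cv2.imwrite("pics/sidec.png",cv2.resize(a[200:345,190:380],None,fx=4,fy=4,interpolation=cv2.INTER_CUBIC)[:600])
E
```

```text
(no output)
```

View pics/top1.png

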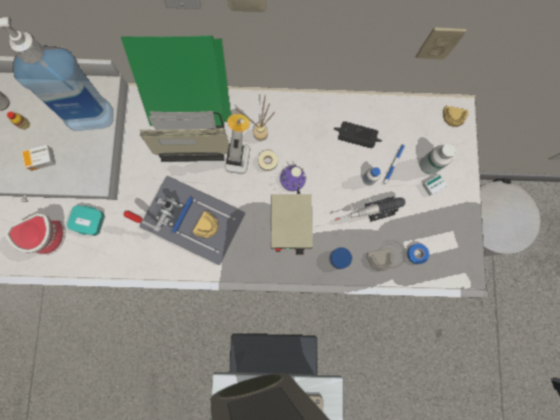

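View pics/side1.png

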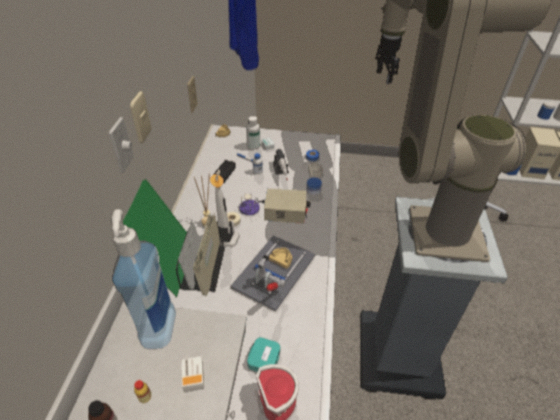

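```bash
echo
```

```text
(no output)
```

View pics/topc.png

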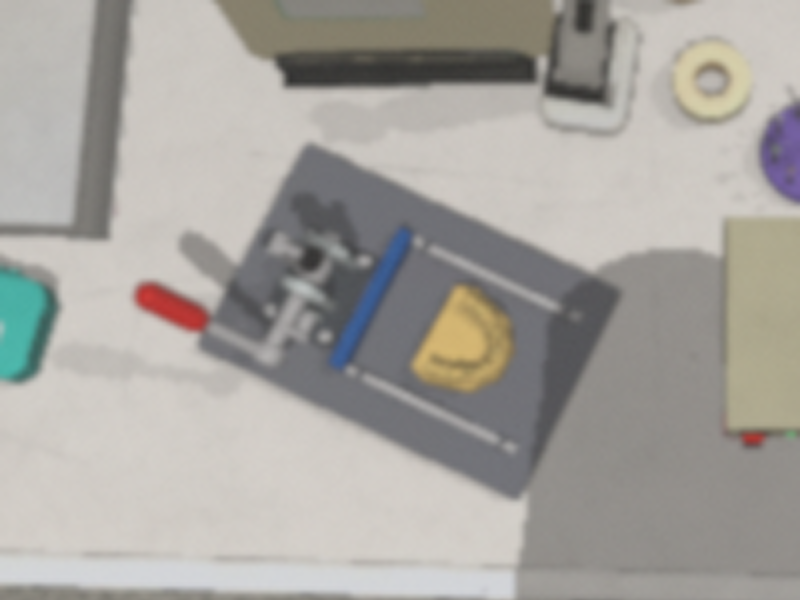

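View pics/sidec.png

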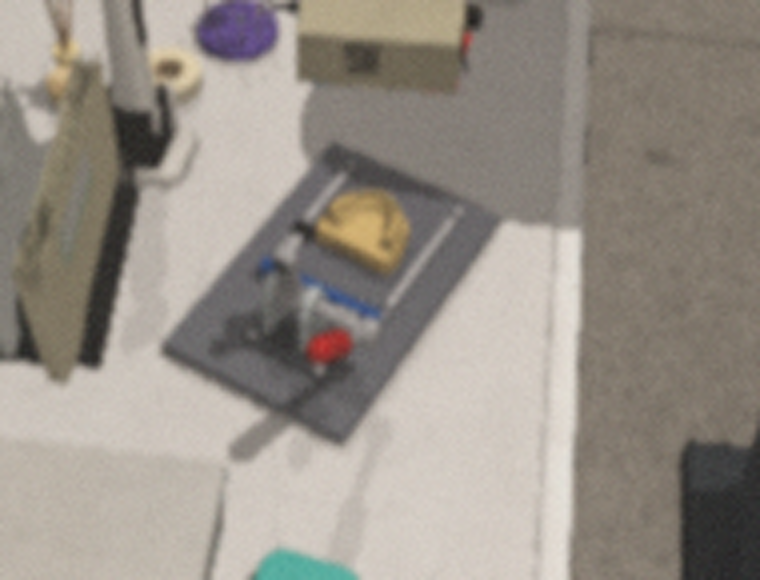

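```bash
python3 - <<'E'
from h import *
import pickle
from scipy.optimize import least_squares
np.set_printoptions(precision=4,suppress=True)
F,L=pickle.load(open("f1.pkl","rb"))
top=lambda x,y:(140+y/4,90+x/4); side=lambda x,y:(200+y/4,190+x/4)
# back-left(far side,y=-75), front far, front near(y+75), back near
loc=[(115,-75),(-115,-75),(-115,75),(115,75)]
T=[top(308,142),top(622,291),top(520,499),top(198,348)]
S=[side(162,350),side(335,142),side(502,216),side(342,443)]
for r in (T,S):
    f=F["top"] if r is T else F["side"]
    P=[onz(f,p,.012) for p in r]; print(np.array(P)); print([np.linalg.norm(P[i]-P[(i+1)%4]).round(4) for i in range(4)])
def res(p,w=(1,1)):
    c,s=np.cos(p[2]),np.sin(p[2]);R=np.array([[c,-s],[s,c]]);o=[]
    for f,r,ww in((F["top"],T,w[0]),(F["side"],S,w[1])):
        for l,q in zip(loc,r):
            xy=R@(np.array(l)/1000)+p[:2];o+=list(ww*(np.array(proj(f,[*xy,.012]))-q))
    return np.array(o)
for w in ((1,1),(1,0),(0,1)):
    s=least_squares(lambda p:res(p,w),[.52,.22,1.1]);print(w,s.x[:2],np.degrees(s.x[2]),np.abs(res(s.x,w)).max())
    if w==(1,1): p=s.x
np.save("fix.npy",p)
c,s_=np.cos(p[2]),np.sin(p[2]);R=np.array([[c,-s_],[s_,c]])
W=lambda x,y,z:np.r_[R@(np.array([x,y])/1000)+p[:2],z/1000]
for n,q in dict(hinge=(58,60,52),tip=(58+82*np.sin(np.radians(50)),60,105),stop=(20,0,19),home=(-6,0,12)).items():
    print(n,W(*q),"top",np.round(proj(F["top"],W(*q)),1),"side",np.round(proj(F["side"],W(*q)),1))
for n in("top","side"):
    q=onz(F[n],L[n]["cast"][0]["location"],.012);print("cast",n,q,R.T@(q[:2]-p[:2])*1000)
# cast heel corners top view at z=12+16
for q in [(463,284),(411,368)]:
    w=onz(F["top"],top(*q),.028);print("heel",R.T@(w[:2]-p[:2])*1000)
for q in [(317,229),(388,274)]:
    w=onz(F["side"],side(*q),.012);print("heel side base",R.T@(w[:2]-p[:2])*1000)
E
```

```text
[[0.6392 0.3015 0.012 ]
 [0.547  0.0932 0.012 ]
 [0.4124 0.1517 0.012 ]
 [0.5018 0.3611 0.012 ]]
[np.float64(0.2278), np.float64(0.1468), np.float64(0.2277), np.float64(0.1498)]
[[0.6361 0.3105 0.012 ]
 [0.5441 0.0971 0.012 ]
 [0.4099 0.1555 0.012 ]
 [0.5024 0.3685 0.012 ]]
[np.float64(0.2324), np.float64(0.1464), np.float64(0.2323), np.float64(0.1457)]
(1, 1) [0.5245 0.2289] 66.50079839355774 1.8801108229598071
(1, 0) [0.5252 0.2269] 66.5175922656601 0.745972098453251
(0, 1) [0.5233 0.233 ] 66.40627718298236 0.6991054656797928
hinge [0.4926 0.306  0.052 ] top [229.1 156.8] side [283.  282.3]
tip [0.5176 0.3636 0.105 ] top [214.6 127.1] side [287.2 270. ]
stop [0.5325 0.2473 0.019 ] top [216.  184.6] side [272.1 270.7]
home [0.5221 0.2234 0.012 ] top [220.8 194.2] side [267.6 275.4]
cast top [0.5028 0.1847 0.012 ] [-49.1661   2.2402]
cast side [0.5026 0.1806 0.012 ] [-53.0449   0.7825]
heel [-24.6189 -33.6905]
heel [-19.381   27.9913]
heel side base [-30.0579 -35.8126]
heel side base [-20.4934  30.5173]
```

```bash
cat >> h.py <<'E'
from scipy.spatial.transform import Rotation as Ro
p=np.array([.5245,.2285,np.radians(66.5)])
def W(x,y,z):
    c,s=np.cos(p[2]),np.sin(p[2]);return np.array([p[0]+(c*x-s*y)/1000,p[1]+(s*x+c*y)/1000,z/1000])
def fixc(w):
    c,s=np.cos(p[2]),np.sin(p[2]);d=np.asarray(w)[:2]-p[:2];return np.r_[np.array([c*d[0]+s*d[1],-s*d[0]+c*d[1]])*1000,w[2]*1000]
def shift(st,w,yaw):
    R=Ro.from_euler("xyz",st["ee_rot"],degrees=True)
    return R.inv().apply(np.asarray(w)-st["tool_pos"])*1000, -((yaw-st["ee_rot"][2]+180)%360-180)
E
python3 - <<'E'
from h import *
from bench import ctrl
import pickle
np.set_printoptions(precision=4,suppress=True)
F,L=pickle.load(open("f1.pkl","rb"))
print(tri(F["side"],(209,264.5),F["top"],(195,273)))
print(tri(F["side"],(209,307),F["top"],(248,272)))
s=ctrl.read_state()
print(W(-107,0,120),shift(s,W(-107,0,195),-23.5),s["ee_rot"])
E
```

```text
(array([0.5854, 0.0241, 0.053 ]), np.float64(0.002869021781312549))
(array([0.4511, 0.0229, 0.0693]), np.float64(0.003923078961770078))
[0.4818 0.1304 0.12  ] (array([-549.8906, -496.6162,   -0.0014]), np.float64(-45.59782842055773)) [-179.9991    0.0005  -69.0978]
```

Call:
arm_command([
  [[-26,-24,0],-2,0.3],
  [[-63,-57,0],-5,0.3],
  [[-100,-90,0],-8,0.3],
  [[-137,-124,0],-11,0.3],
  [[-174,-157,0],-14,0.3],
  [[-211,-190,0],-17,0.3],
  [[-248,-224,0],-20,0.3],
  [[-285,-257,0],-23,0.3],
  [[-322,-291,0],-26,0.3],
  [[-359,-324,0],-29,0.3],
])

```text
time: 2.35
tool_pos: [0.3891, -0.1077, 0.1955]
ee_rot: [-180.0, -0.1, -40.0]
contact_force: [1.2, -0.5, 0.7]
finger_gap: 0.0256
```

```bash
python3 - <<'E'
from h import *
from bench import ctrl
s=ctrl.read_state()
print(s["time"],s["tool_pos"],s["ee_rot"],s["finger_gap"],shift(s,W(-107,0,120),-23.5),s["qpos"])
E
```

```text
2.35 [ 0.38914887 -0.10773105  0.19545056] [-1.79973825e+02 -8.22273435e-02 -3.99968531e+01] 0.025575375348863734 (array([ -82.14543805, -241.94631584,   75.44328939]), np.float64(-16.496853080784177)) [-2.27594383e+01 -2.46549116e+01  1.14179028e+02  6.32697025e-04
  9.03895935e+01  1.72374008e+01]
```

Call:
arm_command([
  [[-10,-30,0],-2,0.3],
  [[-20,-60,0],-4,0.3],
  [[-32,-95,0],-6,0.3],
  [[-44,-130,0],-8,0.3],
  [[-56,-165,0],-10.5,0.3],
  [[-68,-200,15],-13,0.3],
  [[-76,-225,35],-15,0.3],
  [[-80,-238,55],-16.5,0.3],
  [[-80,-241,72],-16.5,0.3],
  [[-80,-241,75],-16.5,0.3],
])

```text
time: 3.35
tool_pos: [0.4811, 0.1267, 0.1175]
ee_rot: [179.9, 0.2, -23.5]
contact_force: [-0.7, -0.6, -0.1]
finger_gap: 0.0253
```

```bash
cat > look.py <<'E'
import sys,cv2,pickle
from h import *
from bench import ctrl
def look(tag,labels=()):
    out={}
    for n in("top","side"):
        f=ctrl.grab_frame(n);out[n]=f
        a=f["image"]
        c=a[140:290,90:290] if n=="top" else a[190:340,190:390]
        out[n+"c"]=cv2.resize(c,None,fx=3.9,fy=3.9,interpolation=cv2.INTER_CUBIC)
        for l in labels:
            r=ctrl.mark_of(f,l)
            out[n+l]=r[0] if r else None
            if r: print(n,l,r[0]["location"],round(r[0]["conf"],2))
        cv2.imwrite(f"pics/{n}_{tag}.png",out[n+"c"])
    return out
E
python3 - <<'E'
from look import *
np.set_printoptions(precision=2,suppress=True)
o=look("a",["cast"])
for n in("top","side"):
    if o[n+"cast"]: print(fixc(onz(o[n],o[n+"cast"]["location"],.012)))
s=ctrl.read_state()
print(s["time"],fixc(s["tool_pos"]),s["ee_rot"],s["finger_gap"],shift(s,W(-105,0,18),-23.5))
E
```

```text
top cast [224.7, 208.4] 0.52
side cast [260.7, 283.6] 0.71
[-43.01  -6.25  12.  ]
[-40.36   7.47  12.  ]
3.55 [-110.38   -3.05  121.15] [-179.96   -0.07  -23.63] 0.02543498093837878 (array([ -3.19,  -5.3 , 103.15]), np.float64(-0.13135533585347048))
```

View pics/top_a.png

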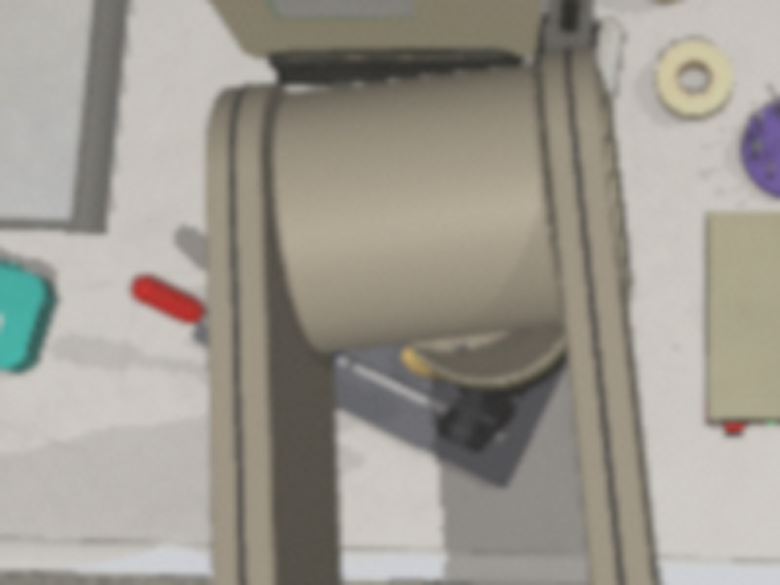

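View pics/side_a.png

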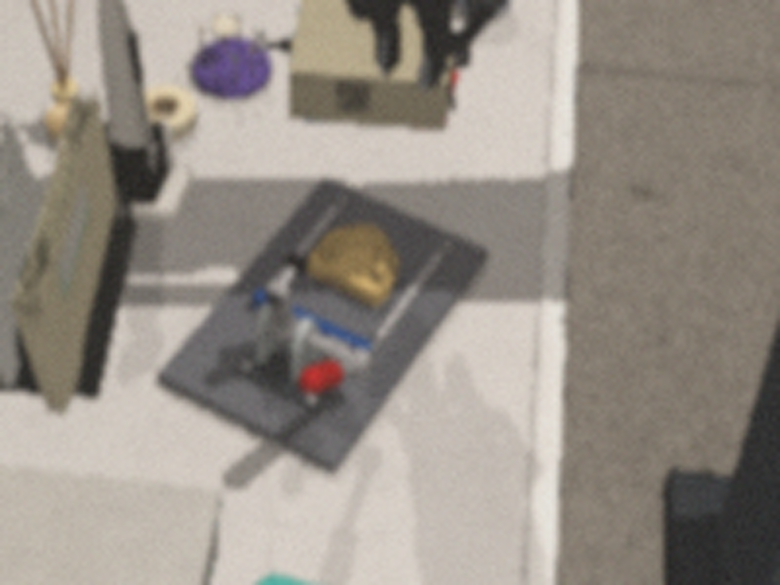

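Call:
arm_command([
  [[-1,0,20],0,0.3],
  [[-3,0,45],0,0.3],
  [[-3,0,65],0,0.3],
  [[-3,0,80],0,0.3],
  [[-3,0,90],0,0.3],
  [[-3,0,96],0,0.3],
  [[-3,0,100],0,0.3],
  [[-3,0,102],0,0.3],
  [[-3,0,102],0,0.3],
  [[-3,0,102],0,0.3],
])

```text
time: 4.55
tool_pos: [0.4804, 0.1276, 0.0186]
ee_rot: [-180.0, -0.0, -23.6]
contact_force: [1.0, -0.5, 0.0]
finger_gap: 0.0255
```

```bash
python3 - <<'E'
from look import *
np.set_printoptions(precision=2,suppress=True)
o=look("b",[])
for i in range(3):
  s=ctrl.read_state()
  print(s["time"],fixc(s["tool_pos"]),s["ee_rot"],s["finger_gap"],s["contact_force"])
E
```

```text
4.65 [-110.13    0.27   18.46] [-179.98   -0.04  -23.6 ] 0.02565424783733582 [-0.63 -0.12  0.15]
4.65 [-110.13    0.27   18.46] [-179.98   -0.04  -23.6 ] 0.02565424783733582 [-0.63 -0.12  0.15]
4.65 [-110.13    0.27   18.46] [-179.98   -0.04  -23.6 ] 0.02565424783733582 [-0.63 -0.12  0.15]
```

View pics/side_b.png

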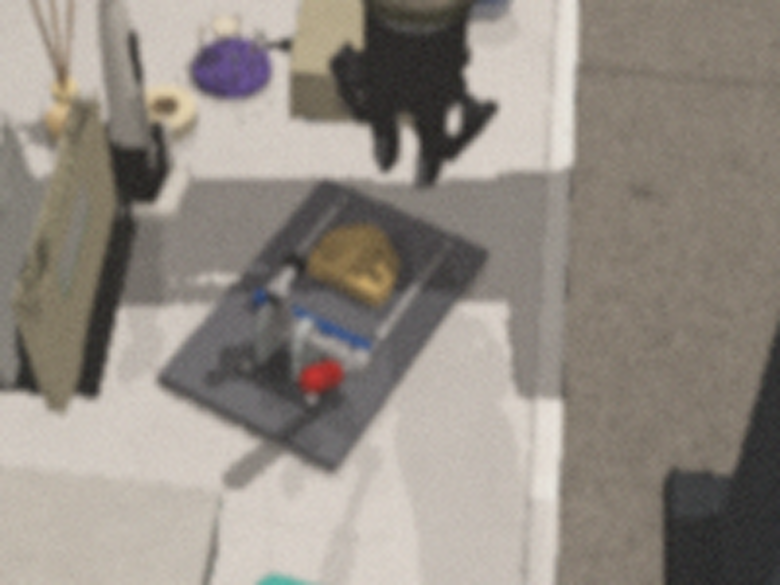

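```bash
python3 - <<'E'
from look import *
np.set_printoptions(precision=2,suppress=True)
f=ctrl.grab_frame("side")
for q in [(-110,-20,18),(-110,20,18),(-110,0,18),(-115,-75,12),(-115,75,12)]:
    r,c=proj(f,W(*q));print(q,"crop",(c-190)*3.9,(r-190)*3.9)
for q in [(385,170),(428,185)]:
    for z in (.018,.03,.05): print(z,fixc(onz(f,(190+q[1]/3.9,190+q[0]/3.9),z)))
E
```

```text
(-110, -20, 18) crop 379.7081685042546 198.5503962032531
(-110, 20, 18) crop 424.3061572998488 218.28078571217105
(-110, 0, 18) crop 401.8819363826617 208.3601900737005
(-115, -75, 12) crop 323.22179907171744 173.46667455773618
(-115, 75, 12) crop 489.72684187557945 247.12538378666505
0.018 [-139.13  -31.88   18.  ]
0.03 [-128.95  -26.44   30.  ]
0.05 [-111.97  -17.38   50.  ]
0.018 [-142.64    5.4    18.  ]
0.03 [-132.41   10.38   30.  ]
0.05 [-115.37   18.66   50.  ]
```

```bash
python3 - <<'E'
from look import *
f=ctrl.grab_frame("side");a=f["image"][205:265,265:325]
a=cv2.convertScaleAbs(cv2.resize(a,None,fx=10,fy=10,interpolation=cv2.INTER_CUBIC),alpha=1.8)
cv2.imwrite("pics/z1.png",a)
f=ctrl.grab_frame("top");a=f["image"][215:275,180:260]
a=cv2.convertScaleAbs(cv2.resize(a,None,fx=10,fy=10,interpolation=cv2.INTER_CUBIC),alpha=1.8)
cv2.imwrite("pics/z2.png",a)
for q in [(-110,-20,18),(-110,20,18),(-115,75,12)]:
    r,c=proj(f,W(*q));print(q,(c-180)*10,(r-215)*10)
E
```

```text
(-110, -20, 18) 541.6689914680376 156.54185149835143
(-110, 20, 18) 471.68524644449633 298.92801025897313
(-115, 75, 12) 394.65078313394855 507.5307895989664
```

View pics/z1.png

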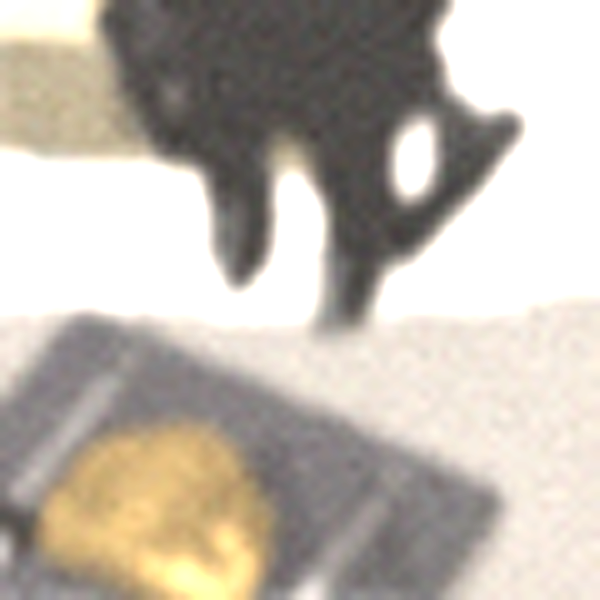

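View pics/z2.png

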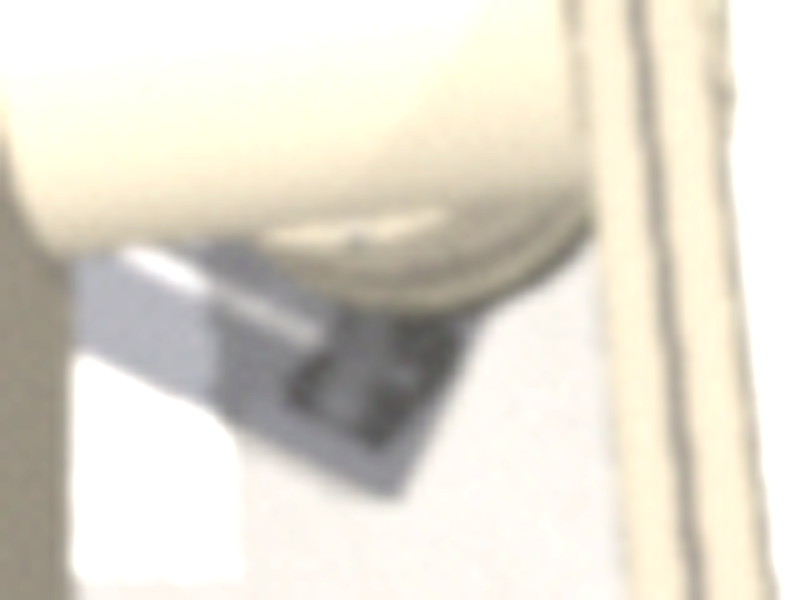

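```bash
python3 - <<'E'
from look import *
np.set_printoptions(precision=2,suppress=True)
f=ctrl.grab_frame("side");g=ctrl.grab_frame("top")
P,e=tri(f,(205+12.5,265+51.5),g,(215+41.8,180+33.5));print(fixc(P),e*1000)
P,e=tri(f,(205+12.5,265+51.5),g,(215+43,180+37));print(fixc(P),e*1000)
P,e=tri(f,(205+12.5,265+51.5),g,(215+44,180+35));print(fixc(P),e*1000)
for q in [(-110,55,z) for z in(60,70,80,90)]:
    r,c=proj(f,W(*q));print(q,(c-265)*10,(r-205)*10)
    r,c=proj(g,W(*q));print(q,(c-180)*10,(r-215)*10)
s=ctrl.read_state();print(s["time"],s["qpos"],fixc(s["tool_pos"]))
E
```

```text
[-113.61   64.8   158.09] 3.9560576803918757
[-120.39   62.92  151.31] 2.0772654910702504
[-117.45   65.56  154.75] 0.4817249988202558
(-110, 55, 60) 448.82291101131386 359.39173220683927
(-110, 55, 60) 390.60902042905553 412.5889309980033
(-110, 55, 70) 450.94241555271424 336.0106249259047
(-110, 55, 70) 385.82994048406505 409.4794624321372
(-110, 55, 80) 453.0849541175354 312.3754200659343
(-110, 55, 80) 380.9566194692215 406.3086766990128
(-110, 55, 90) 455.2509042456546 288.4819528326591
(-110, 55, 90) 375.9862420457361 403.07474202189496
4.9 [  8.96   0.91 111.5   -0.    67.58  32.56] [-110.32    0.52   18.1 ]
```

```bash
python3 - <<'E'
from look import *
F,L=pickle.load(open("f1.pkl","rb"))
f=F["side"]
for z in(.195,.215,.235,.255): print(z,proj(f,[.2139,-.5605,z]))
a=f["image"][20:100,340:440];cv2.imwrite("pics/z3.png",cv2.convertScaleAbs(cv2.resize(a,None,fx=7,fy=7,interpolation=cv2.INTER_CUBIC),alpha=1.5))
g=F["top"];print(proj(g,[.2139,-.5605,.2]))
E
```

```text
0.195 (np.float64(90.22405434070893), np.float64(380.7366167425154))
0.215 (np.float64(85.46296509914056), np.float64(381.6349974560568))
0.235 (np.float64(80.62351867137234), np.float64(382.54816356455245))
0.255 (np.float64(75.7037646238553), np.float64(383.4764830997268))
(np.float64(369.5254063353076), np.float64(559.2510766106979))
```

View pics/z3.png

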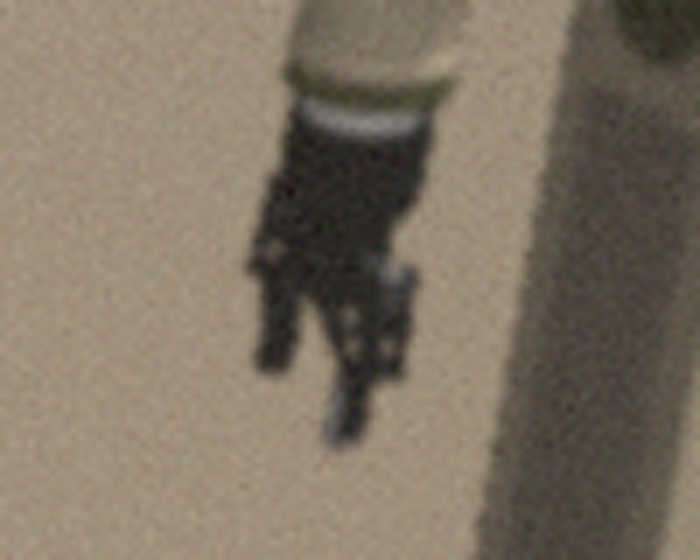

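Call:
arm_command([
  [[0,0,2],0,0.3],
  [[0,0,4],0,0.3],
  [[0,0,5],0,0.3],
  [[0,0,6],0,0.3],
  [[0,0,7],0,0.3],
  [[0,0,8],0,0.3],
  [[0,0,9],0,0.3],
  [[0,0,9],0,0.3],
  [[0,0,9],0,0.3],
  [[0,0,9],0,0.3],
])

```text
time: 5.9
tool_pos: [0.48, 0.1275, 0.0091]
ee_rot: [-180.0, -0.0, -23.6]
contact_force: [-0.8, 0.6, 0.8]
finger_gap: 0.0257
```

```bash
python3 - <<'E'
from look import *
np.set_printoptions(precision=2,suppress=True)
f=ctrl.grab_frame("side");a=f["image"][205:265,265:325]
a=cv2.convertScaleAbs(cv2.resize(a,None,fx=10,fy=10,interpolation=cv2.INTER_CUBIC),alpha=1.8)
cv2.imwrite("pics/z4.png",a)
s=ctrl.read_state();print(s["time"],s["qpos"],fixc(s["tool_pos"]),s["contact_force"])
E
```

```text
5.95 [  8.96   1.69 111.77   0.    66.53  32.56] [-110.3     0.51    9.1 ] [-0.74  0.53 -0.25]
```

View pics/z4.png

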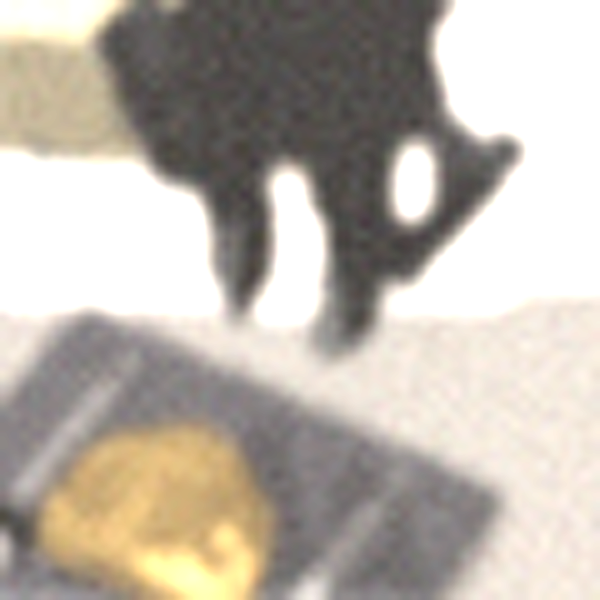

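Call:
arm_command([
  [[0,0,1],0,0.3],
  [[0,0,2],0,0.3],
  [[0,0,3],0,0.3],
  [[0,0,4],0,0.3],
  [[0,0,5],0,0.3],
  [[0,0,6],0,0.3],
  [[0,0,6],0,0.3],
  [[0,0,6],0,0.3],
  [[0,0,6],0,0.3],
  [[0,0,6],0,0.3],
])

```text
time: 6.95
tool_pos: [0.48, 0.1276, 0.0031]
ee_rot: [-180.0, -0.0, -23.6]
contact_force: [0.2, 0.0, -1.5]
finger_gap: 0.0258
```

Call:
arm_command([
  [[0,0,1],0,0.3],
  [[0,0,2],0,0.3],
  [[0,0,3],0,0.3],
  [[0,0,4],0,0.3],
  [[0,0,5],0,0.3],
  [[0,0,6],0,0.3],
  [[0,0,7],0,0.3],
  [[0,0,8],0,0.3],
  [[0,0,8],0,0.3],
  [[0,0,8],0,0.3],
])

```text
time: 7.95
tool_pos: [0.48, 0.1275, -0.005]
ee_rot: [180.0, 0.0, -23.6]
contact_force: [0.3, -0.4, 0.0]
finger_gap: 0.0257
```

```bash
python3 - <<'E'
from look import *
np.set_printoptions(precision=2,suppress=True)
f=ctrl.grab_frame("side");a=f["image"][205:265,265:325]
a=cv2.convertScaleAbs(cv2.resize(a,None,fx=10,fy=10,interpolation=cv2.INTER_CUBIC),alpha=1.8)
cv2.imwrite("pics/z5.png",a)
s=ctrl.read_state();print(s["time"],s["qpos"],fixc(s["tool_pos"]),s["contact_force"])
for z in (10,15,20,25,30,35):
  print(z,[np.round(((proj(f,W(-110,y,z))[1]-265)*10,(proj(f,W(-110,y,z))[0]-205)*10)) for y in(-18,18)])
E
```

```text
8.0 [  8.96   2.95 112.16   0.    64.89  32.56] [-110.34    0.58   -5.  ] [ 0.31 -0.37 -0.3 ]
10 [array([229., 379.]), array([331., 425.])]
15 [array([229., 368.]), array([332., 414.])]
20 [array([229., 357.]), array([332., 403.])]
25 [array([230., 346.]), array([333., 392.])]
30 [array([230., 335.]), array([334., 380.])]
35 [array([231., 323.]), array([335., 369.])]
```

View pics/z5.png

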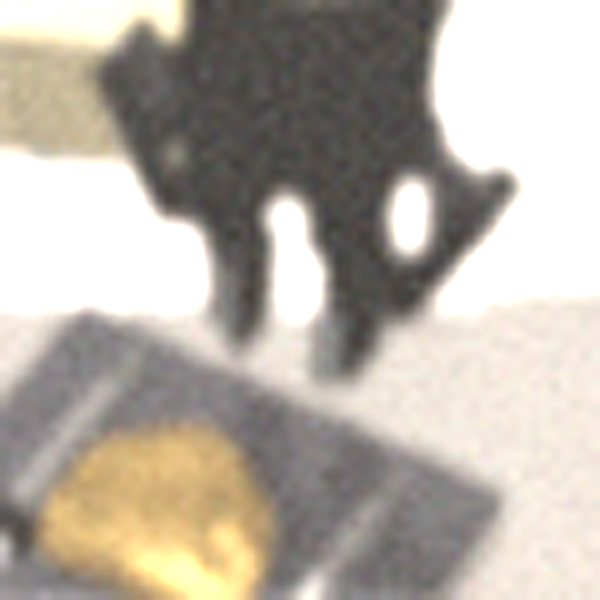

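Call:
arm_command([
  [[0,0,1],0,0.3],
  [[0,0,2],0,0.3],
  [[0,0,3],0,0.3],
  [[0,0,4],0,0.3],
  [[0,0,5],0,0.3],
  [[0,0,6],0,0.3],
  [[0,0,7],0,0.3],
  [[0,0,8],0,0.3],
  [[0,0,8],0,0.3],
  [[0,0,8],0,0.3],
])

```text
time: 9.0
tool_pos: [0.48, 0.1275, -0.013]
ee_rot: [-180.0, 0.0, -23.6]
contact_force: [0.6, -0.4, 0.7]
finger_gap: 0.0258
```

```bash
python3 - <<'E'
from look import *
np.set_printoptions(precision=2,suppress=True)
f=ctrl.grab_frame("side");a=f["image"][205:265,265:325]
a=cv2.convertScaleAbs(cv2.resize(a,None,fx=10,fy=10,interpolation=cv2.INTER_CUBIC),alpha=1.8)
cv2.imwrite("pics/z6.png",a)
s=ctrl.read_state();print(s["time"],s["qpos"],fixc(s["tool_pos"]),s["contact_force"])
E
```

```text
9.05 [  8.96   3.7  112.34   0.    63.96  32.56] [-110.33    0.59  -12.99] [ 0.4   0.62 -0.58]
```

View pics/z6.png

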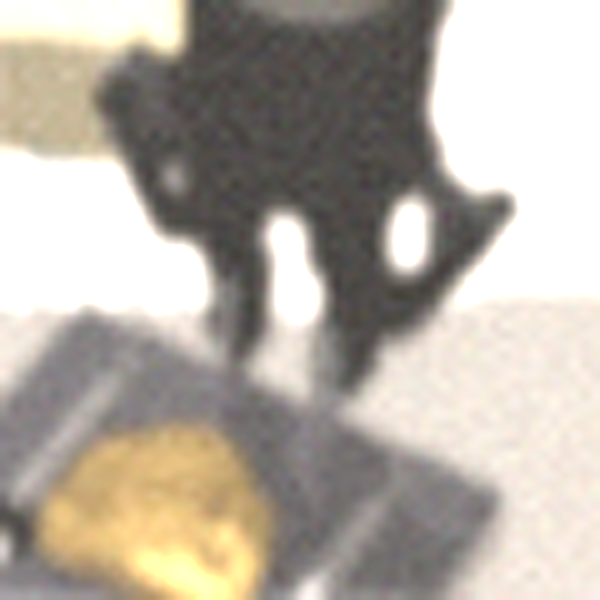

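Call:
arm_command([
  [[0,-6,1],0,0.3],
  [[0,-12,1],0,0.3],
  [[0,-16,1],0,0.3],
  [[0,-20,1],0,0.3],
  [[0,-24,1],0,0.3],
  [[0,-28,1],0,0.3],
  [[0,-32,1],0,0.3],
  [[0,-36,1],0,0.3],
  [[0,-40,1],0,0.3],
  [[0,-44,1],0,0.3],
])

```text
time: 10.05
tool_pos: [0.4977, 0.1681, -0.014]
ee_rot: [180.0, 0.0, -23.6]
contact_force: [0.5, -1.5, 0.8]
finger_gap: 0.0258
```

```bash
python3 - <<'E'
from look import *
np.set_printoptions(precision=2,suppress=True)
f=ctrl.grab_frame("side");a=f["image"][215:285,250:330]
a=cv2.convertScaleAbs(cv2.resize(a,None,fx=8,fy=8,interpolation=cv2.INTER_CUBIC),alpha=1.8)
cv2.imwrite("pics/z7.png",a)
s=ctrl.read_state();print(s["time"],fixc(s["tool_pos"]),s["contact_force"])
E
```

```text
10.1 [-65.57   0.49 -13.94] [0.13 0.93 0.73]
```

View pics/z7.png

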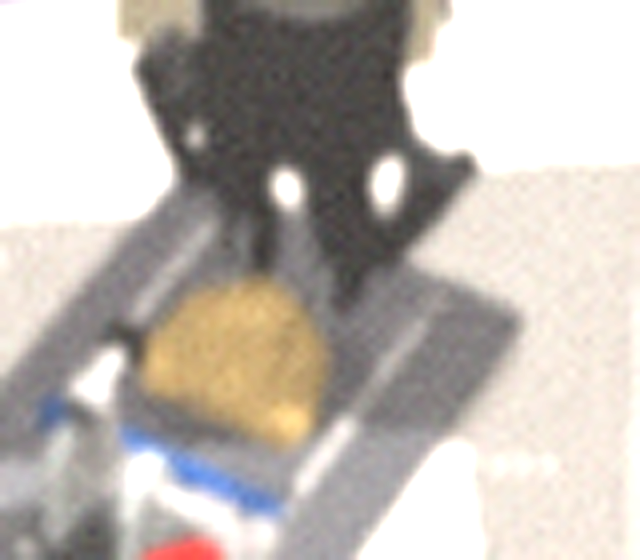

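Call:
arm_command([
  [[0,-3,0],0,0.3],
  [[0,-6,0],0,0.3],
  [[0,-9,0],0,0.3],
  [[0,-12,0],0,0.3],
  [[0,-14,0],0,0.3],
  [[0,-16,0],0,0.3],
  [[0,-17,0],0,0.3],
  [[0,-18,0],0,0.3],
  [[0,-19,0],0,0.3],
  [[0,-19,0],0,0.3],
])

```text
time: 11.1
tool_pos: [0.5052, 0.1854, -0.014]
ee_rot: [-180.0, -0.0, -23.6]
contact_force: [-0.2, -0.2, 0.2]
finger_gap: 0.0257
```

```bash
python3 - <<'E'
from look import *
np.set_printoptions(precision=2,suppress=True)
f=ctrl.grab_frame("side");a=f["image"][215:285,250:330]
a=cv2.convertScaleAbs(cv2.resize(a,None,fx=8,fy=8,interpolation=cv2.INTER_CUBIC),alpha=1.8)
cv2.imwrite("pics/z8.png",a)
for q in [(-6+26,y,28) for y in(-34,34)]:
    r,c=proj(f,W(*q));print("home heel top",(c-250)*8,(r-215)*8)
s=ctrl.read_state();print(s["time"],fixc(s["tool_pos"]),s["contact_force"])
E
```

```text
home heel top 84.88365791784145 400.8801330949168
home heel top 248.27341977148126 479.1378272169618
11.15 [-47.29   0.48 -13.98] [ 0.36 -0.02  0.12]
```

View pics/z8.png

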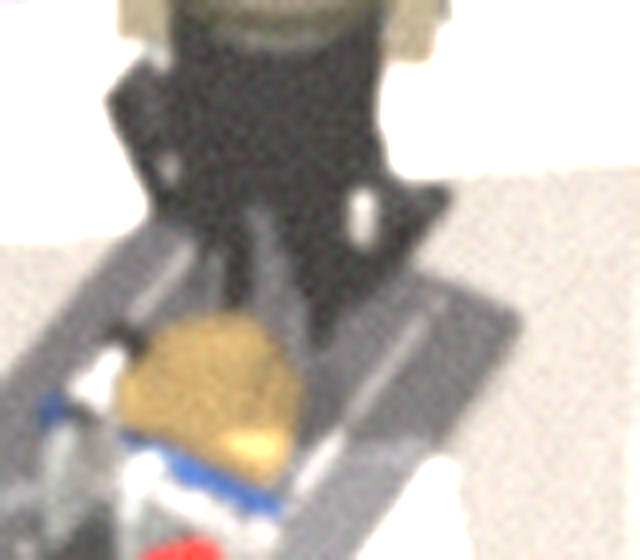

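Call:
arm_command([
  [[0,-1,0],0,0.3],
  [[0,-2,0],0,0.3],
  [[0,-3,0],0,0.3],
  [[0,-4,0],0,0.3],
  [[0,-5,0],0,0.3],
  [[0,-6,0],0,0.3],
  [[0,-6,0],0,0.3],
  [[0,-6,0],0,0.3],
  [[0,-6,0],0,0.3],
  [[0,-6,0],0,0.3],
])

```text
time: 12.15
tool_pos: [0.5076, 0.1908, -0.014]
ee_rot: [-180.0, -0.0, -23.6]
contact_force: [0.8, -0.2, -0.2]
finger_gap: 0.0252
```

```bash
python3 - <<'E'
from look import *
np.set_printoptions(precision=2,suppress=True)
f=ctrl.grab_frame("side");a=f["image"][215:285,250:330]
a=cv2.convertScaleAbs(cv2.resize(a,None,fx=8,fy=8,interpolation=cv2.INTER_CUBIC),alpha=1.8)
cv2.imwrite("pics/z9.png",a)
s=ctrl.read_state();print(s["time"],fixc(s["tool_pos"]),s["contact_force"])
r=ctrl.mark_of(f,"cast");print(r)
for x in r: print(fixc(onz(f,x["location"],.012)))
E
```

```text
12.2 [-41.34   0.43 -13.98] [0.02 0.09 0.  ]
[{'location': [266.4, 276.9], 'conf': 0.71}]
[-11.61   1.69  12.  ]
```

View pics/z9.png

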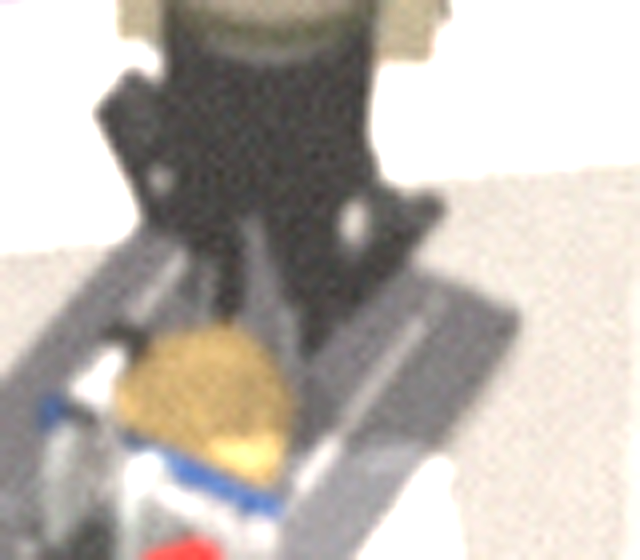

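Call:
arm_command([
  [[0,-1,0],0,0.3],
  [[0,-2,0],0,0.3],
  [[0,-3,0],0,0.3],
  [[0,-3.5,0],0,0.3],
  [[0,-4,0],0,0.3],
  [[0,-4,0],0,0.3],
  [[0,-4,0],0,0.3],
  [[0,-4,0],0,0.3],
  [[0,-4,0],0,0.3],
  [[0,-4,0],0,0.3],
])

```text
time: 13.25
tool_pos: [0.509, 0.1943, -0.0141]
ee_rot: [180.0, 0.0, -23.6]
contact_force: [-2.1, -1.8, 1.4]
finger_gap: 0.0257
```

```bash
cat > st.py <<'E'
from look import *
np.set_printoptions(precision=2,suppress=True)
tag=sys.argv[1]
f=ctrl.grab_frame("side");a=f["image"][215:285,250:330]
a=cv2.convertScaleAbs(cv2.resize(a,None,fx=8,fy=8,interpolation=cv2.INTER_CUBIC),alpha=1.8)
cv2.imwrite(f"pics/{tag}.png",a)
s=ctrl.read_state();print(s["time"],fixc(s["tool_pos"]),s["contact_force"],s["finger_gap"])
for l,z in (("cast",.012),("stop_face",.019),("fixture",0.)):
    for x in ctrl.mark_of(f,l)[:1]: print(l,x["conf"],fixc(onz(f,x["location"],z)))
E
python3 st.py z10
```

```text
13.3 [-37.49   0.57 -14.1 ] [-2.22 -1.18  1.16] 0.025678348772152745
cast 0.75 [-15.65  -1.76  12.  ]
stop_face 0.61 [16.22  2.31 19.  ]
fixture 0.9 [ 9.28 -0.86  0.  ]
```

View pics/z10.png

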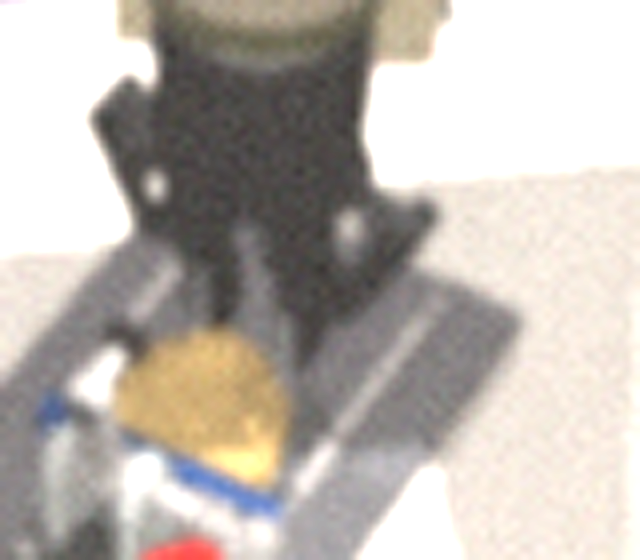

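Call:
arm_command([
  [[0,-0.5,0],0,0.3],
  [[0,-1,0],0,0.3],
  [[0,-1.5,0],0,0.3],
  [[0,-2,0],0,0.3],
  [[0,-2.5,0],0,0.3],
  [[0,-2.5,0],0,0.3],
  [[0,-2.5,0],0,0.3],
  [[0,-2.5,0],0,0.3],
  [[0,-2.5,0],0,0.3],
  [[0,-2.5,0],0,0.3],
])

```text
time: 14.45
tool_pos: [0.509, 0.1956, -0.0144]
ee_rot: [179.8, 0.1, -23.6]
contact_force: [-6.7, -7.8, 5.2]
finger_gap: 0.0253
```

```bash
python3 st.py z11
```

```text
14.5 [-36.39   1.1  -14.37] [-6.84 -7.41  4.13] 0.025613724940502722
cast 0.82 [-1.95  5.8  12.  ]
stop_face 0.72 [18.16  8.17 19.  ]
fixture 0.82 [3.48 4.44 0.  ]
```

View pics/z11.png

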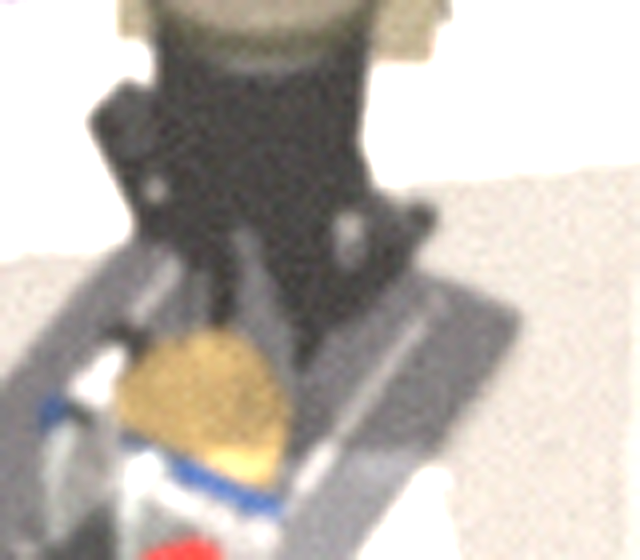

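Call:
arm_command([
  [[0,5,0],0,0.3],
  [[0,15,0],0,0.3],
  [[0,30,-2],0,0.3],
  [[0,40,-20],0,0.3],
  [[0,40,-50],0,0.3],
  [[0,40,-85],0,0.3],
  [[0,40,-110],0,0],
  [[0,40,-130],0,0],
  [[0,40,-138],0,0],
  [[0,40,-140],0,0],
])

```text
time: 15.65
tool_pos: [0.4948, 0.1597, 0.1271]
ee_rot: [-179.9, -0.1, -23.6]
contact_force: [0.2, -0.1, -0.3]
finger_gap: 0.0001
```

```bash
python3 st.py z12; python3 - <<'E'
from look import *
o=look("c",[])
s=ctrl.read_state();print(s["tool_pos"],shift(s,W(150,60,126),-23.5),shift(s,W(150,60,126),-113.5))
E
```

```text
15.7 [-75.12   0.28 126.2 ] [ 0.21 -0.43 -0.5 ] -1.6427566199304317e-05
cast 0.69 [-0.32  1.71 12.  ]
stop_face 0.92 [20.3  -0.21 19.  ]
fixture 0.8 [-5.38  6.24  0.  ]
[0.49329975 0.15983138 0.12456109] (array([ -59.15786397, -225.31127993,   -1.6316788 ]), np.float64(-0.09819946634547705)) (array([ -59.15786397, -225.31127993,   -1.6316788 ]), np.float64(89.90180053365452))
```

View pics/z12.png

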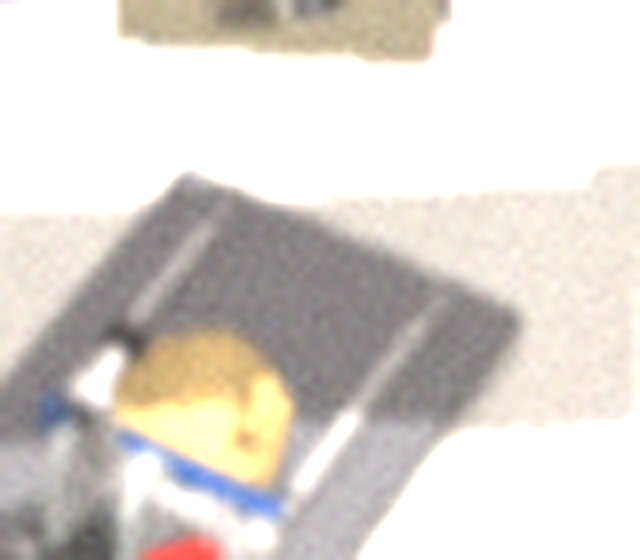

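View pics/top_c.png

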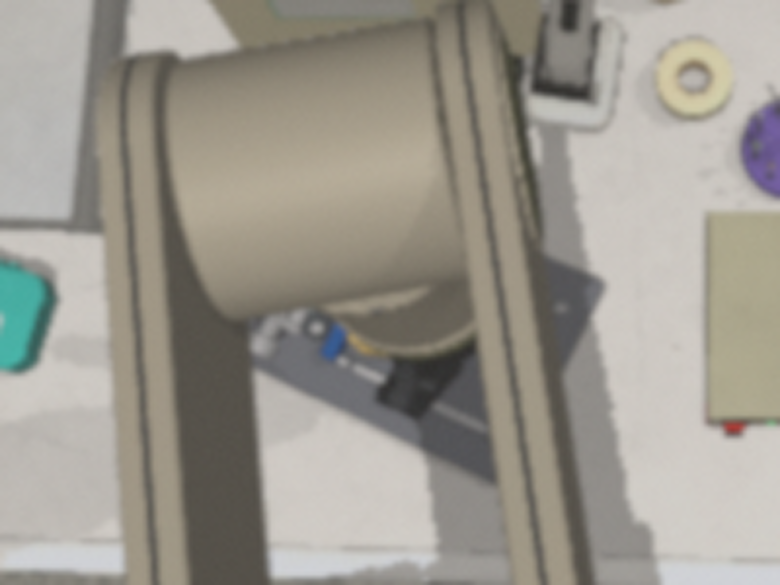

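Call:
arm_command([
  [[-5,-18,0],0,0],
  [[-12,-48,0],0,0],
  [[-21,-80,0],0,0],
  [[-30,-115,0],0,0],
  [[-39,-150,0],0,0],
  [[-48,-183,0],0,0],
  [[-55,-210,0],0,0],
  [[-59,-226,0],0,0],
  [[-60,-230,0],0,0],
  [[-60,-230,0],0,0],
])

```text
time: 16.95
tool_pos: [0.5308, 0.3948, 0.1249]
ee_rot: [179.9, 0.0, -23.5]
contact_force: [0.1, -0.1, 0.6]
finger_gap: -0.0001
```

```bash
python3 - <<'E'
from look import *
np.set_printoptions(precision=2,suppress=True)
o=look("d",["lever_tip","clamp_hinge"])
s=ctrl.read_state();print(s["time"],fixc(s["tool_pos"]),s["contact_force"],s["qpos"])
f=o["side"]
for q in [(150,60,126),(150,60,158),(121,60,105)]:
    r,c=proj(f,W(*q));print(q,(c-190)*3.9,(r-190)*3.9)
E
```

```text
top lever_tip [215.6, 127.9] 0.81
top clamp_hinge [229.5, 152.7] 0.9
side lever_tip [286.8, 264.9] 0.62
side clamp_hinge [283.0, 282.1] 0.61
17.25 [154.58  59.6  126.2 ] [-0.85 -0.46  0.31] [32.12 19.06 79.11 -0.   81.82 55.77]
(150, 60, 126) 287.73009909957807 390.70832112535277
(150, 60, 158) 287.16201340478 359.087088764832
(121, 60, 105) 312.1047773603111 378.8671234354537
```

View pics/side_d.png

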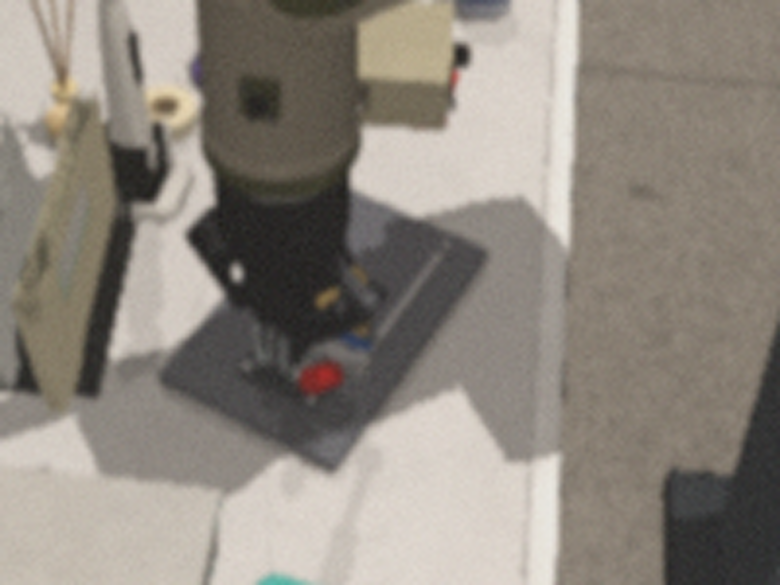

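View pics/top_d.png

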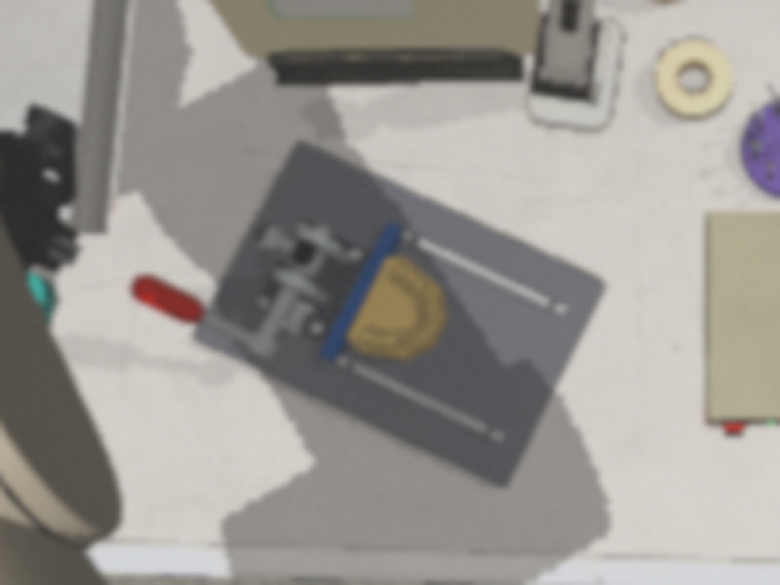

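```bash
python3 - <<'E'
from look import *
np.set_printoptions(precision=2,suppress=True)
f=ctrl.grab_frame("side");g=ctrl.grab_frame("top")
a=f["image"][225:295,235:300];cv2.imwrite("pics/z13.png",cv2.convertScaleAbs(cv2.resize(a,None,fx=8,fy=8,interpolation=cv2.INTER_CUBIC),alpha=2.2))
a=g["image"][155:230,70:150];cv2.imwrite("pics/z14.png",cv2.convertScaleAbs(cv2.resize(a,None,fx=8,fy=8,interpolation=cv2.INTER_CUBIC),alpha=2.2))
for z in(100,126,158,200,250):
    r,c=proj(f,W(154,60,z));r2,c2=proj(g,W(154,60,z));print(z,"side",(c-235)*8,(r-225)*8,"top",(c2-70)*8,(r2-155)*8)
E
```

```text
100 side 224.21935398716187 581.4069872626992 top 363.96991457216666 432.03182846274285
126 side 223.1887233315233 530.680780881481 top 331.72974946208296 415.31006573512855
158 side 221.8715100971276 465.8493788554515 top 289.6319301593361 393.47550802343926
200 side 220.05547832859747 376.46682286281384 top 229.88516718802077 362.4871061111651
250 side 217.7532009026022 263.15193239364635 top 151.1486884219205 321.6494518547738
```

View pics/z13.png

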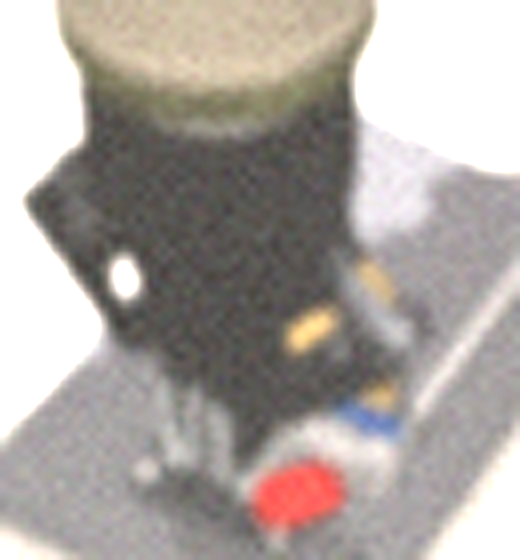

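View pics/z14.png

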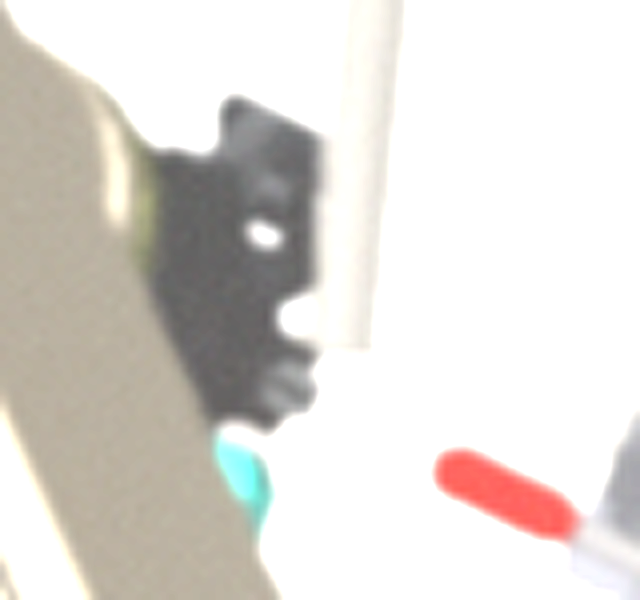

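```bash
python3 - <<'E'
from look import *
np.set_printoptions(precision=2,suppress=True)
F,L=pickle.load(open("f1.pkl","rb"));f,g=F["side"],F["top"]
for a,b in(((245,447),(290,388)),((240,447),(305,392))):
    P,e=tri(f,(225+a[1]/8,235+a[0]/8),g,(155+b[1]/8,70+b[0]/8));print(fixc(P),e*1000)
# lever tip by networks
P,e=tri(f,(286.8,264.9),g,(215.6,127.9));print(fixc(P),e*1000)
P,e=tri(f,(225+497/8,235+298/8),g,(155+470/8,70+458/8));print(fixc(P),e*1000)
s=ctrl.read_state();print(s["time"],fixc(s["tool_pos"]))
E
```

```text
[150.07  61.86 165.33] 6.771002304224419
[147.99  60.01 161.33] 4.588252113028605
[122.69  54.49 101.72] 15.101081592786965
[119.83  61.7  106.38] 7.27186536110589
17.35 [154.82  59.69 126.25]
```

Call:
arm_command([
  [[0,0,12],0,0],
  [[0,0,28],0,0],
  [[0,0,44],0,0],
  [[0,0,58],0,0],
  [[0,0,67],0,0],
  [[0,0,72],0,0],
  [[0,0,73],0,0],
  [[0,0,73],0,0],
  [[0,0,73],0,0],
  [[0,0,73],0,0],
])

```text
time: 18.35
tool_pos: [0.5318, 0.3952, 0.0539]
ee_rot: [-179.9, -0.0, -23.6]
contact_force: [-0.3, 0.2, -0.6]
finger_gap: 0.0001
```

```bash
python3 - <<'E'
from look import *
np.set_printoptions(precision=2,suppress=True)
f=ctrl.grab_frame("side");g=ctrl.grab_frame("top")
a=f["image"][225:300,235:300];cv2.imwrite("pics/z15.png",cv2.convertScaleAbs(cv2.resize(a,None,fx=8,fy=8,interpolation=cv2.INTER_CUBIC),alpha=2.2))
a=g["image"][155:230,70:150];cv2.imwrite("pics/z16.png",cv2.convertScaleAbs(cv2.resize(a,None,fx=8,fy=8,interpolation=cv2.INTER_CUBIC),alpha=1.6))
s=ctrl.read_state();print(s["time"],fixc(s["tool_pos"]),s["contact_force"])
E
```

```text
18.45 [155.6   59.86  53.66] [ 0.52  1.   -0.4 ]
```

View pics/z15.png

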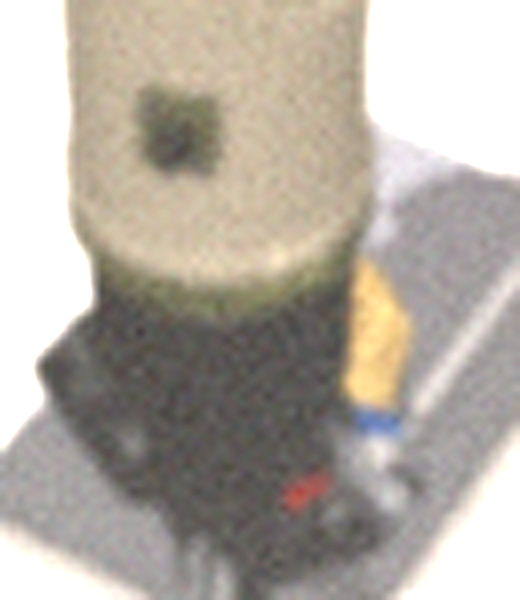

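View pics/z16.png

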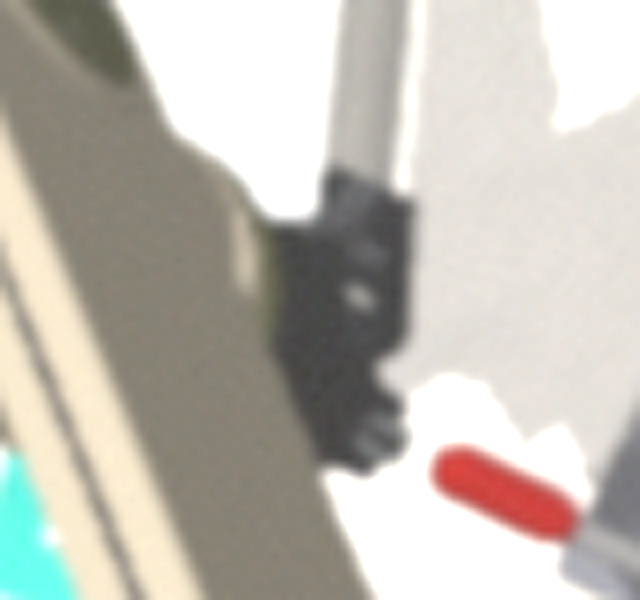

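Call:
arm_command([
  [[0,6,0],0,0],
  [[0,12,0],0,0],
  [[0,17,0],0,0],
  [[0,22,0],0,0],
  [[0,27,0],0,0],
  [[0,32,0],0,0],
  [[0,37,0],0,0],
  [[0,42,0],0,0],
  [[0,47,0],0,0],
  [[0,52,0],0,0],
])

```text
time: 19.45
tool_pos: [0.5108, 0.3471, 0.0536]
ee_rot: [-179.9, -0.1, -23.6]
contact_force: [1.9, 2.5, 0.7]
finger_gap: 0.0001
```

```bash
python3 - <<'E'
from look import *
np.set_printoptions(precision=2,suppress=True)
s=ctrl.read_state();print(s["time"],fixc(s["tool_pos"]),s["contact_force"])
g=ctrl.grab_frame("top");f=ctrl.grab_frame("side")
a=g["image"][155:245,90:210];cv2.imwrite("pics/z17.png",cv2.convertScaleAbs(cv2.resize(a,None,fx=6,fy=6,interpolation=cv2.INTER_CUBIC),alpha=1.4))
a=f["image"][205:305,215:335];cv2.imwrite("pics/z18.png",cv2.convertScaleAbs(cv2.resize(a,None,fx=6,fy=6,interpolation=cv2.INTER_CUBIC),alpha=1.8))
E
```

```text
19.45 [103.34  59.85  53.63] [1.92 2.47 0.72]
```

View pics/z17.png

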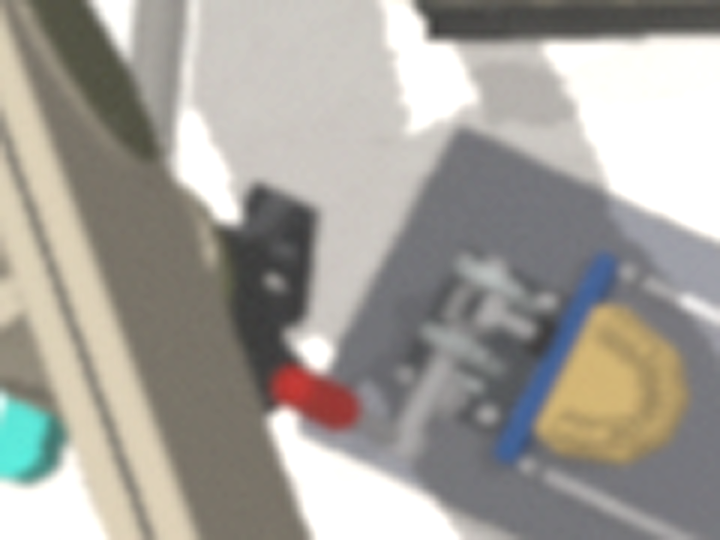

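View pics/z18.png

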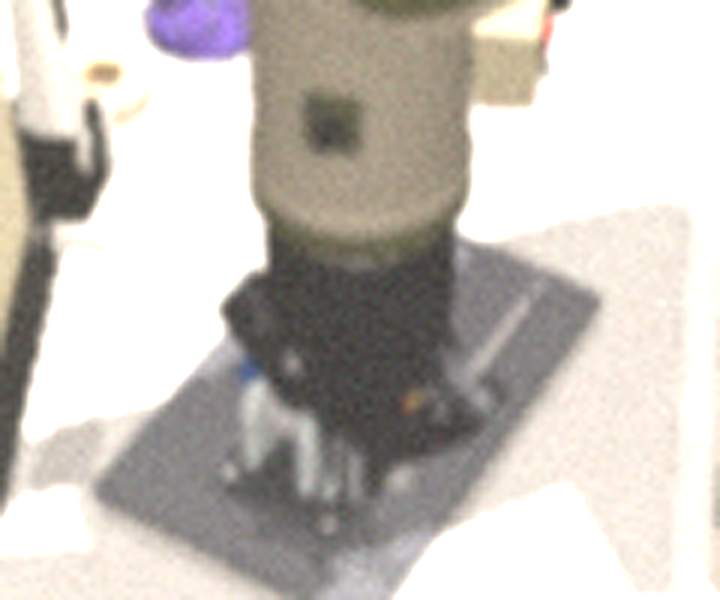

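Call:
arm_command([
  [[0,5,0],0,0],
  [[0,10,0],0,0],
  [[0,15,0],0,0],
  [[0,20,0],0,0],
  [[0,25,0],0,0],
  [[0,30,0],0,0],
  [[0,35,0],0,0],
  [[0,40,0],0,0],
  [[0,43,0],0,0],
  [[0,43,0],0,0],
])

```text
time: 20.55
tool_pos: [0.4931, 0.3074, 0.053]
ee_rot: [180.0, 0.0, -23.6]
contact_force: [0.7, 0.1, 0.3]
finger_gap: -0.0003
```

```bash
python3 - <<'E'
from look import *
np.set_printoptions(precision=2,suppress=True)
s=ctrl.read_state();print(s["time"],fixc(s["tool_pos"]),s["contact_force"])
g=ctrl.grab_frame("top");f=ctrl.grab_frame("side")
a=g["image"][155:245,90:210];cv2.imwrite("pics/z19.png",cv2.convertScaleAbs(cv2.resize(a,None,fx=6,fy=6,interpolation=cv2.INTER_CUBIC),alpha=1.4))
a=f["image"][205:305,215:335];cv2.imwrite("pics/z20.png",cv2.convertScaleAbs(cv2.resize(a,None,fx=6,fy=6,interpolation=cv2.INTER_CUBIC),alpha=1.8))
E
```

```text
20.55 [59.83 60.28 53.  ] [0.72 0.1  0.32]
```

View pics/z19.png

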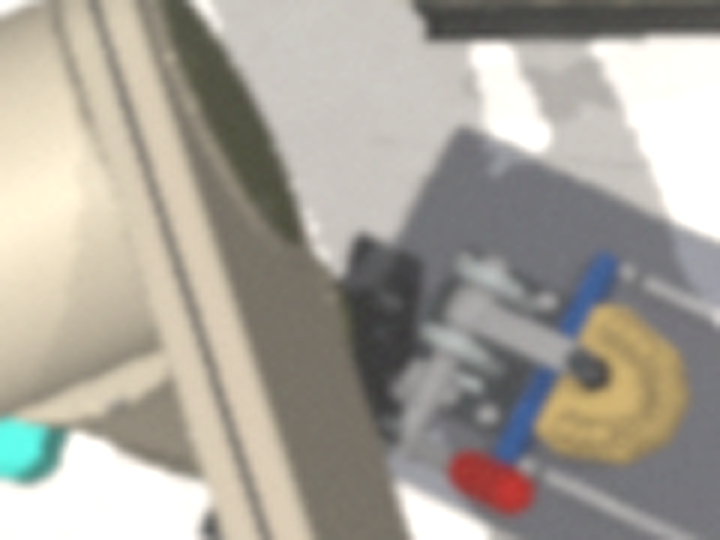

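View pics/z20.png

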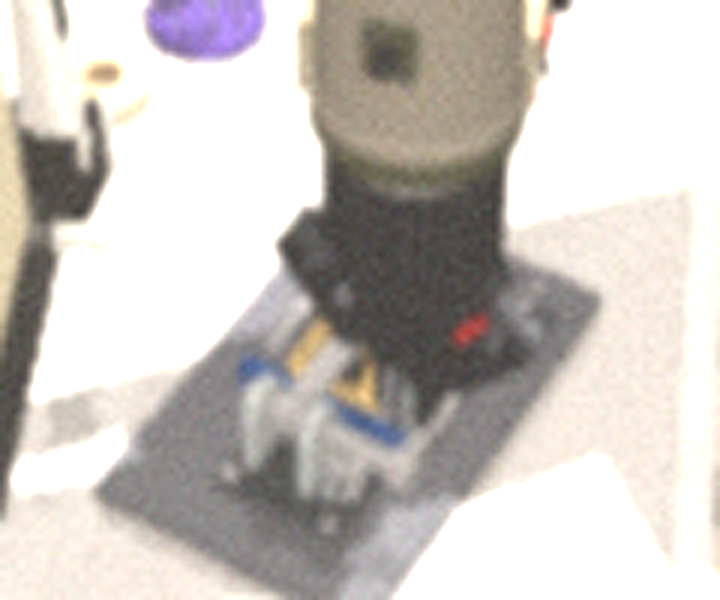

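Call:
arm_command([
  [[0,-10,0],0,0],
  [[0,-30,0],0,0],
  [[0,-55,-10],0,0],
  [[0,-80,-35],0,0],
  [[0,-105,-70],0,0],
  [[0,-125,-110],0,0],
  [[0,-130,-140],0,0],
  [[0,-130,-150],0,0],
  [[0,-130,-150],0,0],
  [[0,-130,-150],0,0],
])

```text
time: 21.65
tool_pos: [0.5447, 0.4265, 0.2011]
ee_rot: [179.9, 0.1, -23.6]
contact_force: [0.1, 0.1, -1.2]
finger_gap: -0.0001
```

```bash
python3 - <<'E'
from look import *
np.set_printoptions(precision=2,suppress=True)
o=look("e",["lever_tip","clamp_foot","cast"])
for l,z in(("lever_tip",.105),("clamp_foot",.052),("cast",.012)):
    for n in("top","side"):
        if o[n+l]: print(n,l,fixc(onz(o[n],o[n+l]["location"],z)))
s=ctrl.read_state();print(s["time"],fixc(s["tool_pos"]),s["contact_force"])
g=o["top"];a=g["image"][155:245,110:230];cv2.imwrite("pics/z21.png",cv2.convertScaleAbs(cv2.resize(a,None,fx=6,fy=6,interpolation=cv2.INTER_CUBIC),alpha=1.4))
F,L=pickle.load(open("f1.pkl","rb"))
d=cv2.absdiff(g["image"],F["top"]["image"]);cv2.imwrite("pics/full_e.png",g["image"]);cv2.imwrite("pics/sfull_e.png",o["side"]["image"])
for l in["spare_cast","paste_jar","purple_stand","blue_tape","small_bottle"]:
    r=ctrl.mark_of(g,l);print(l,[x["location"] for x in r[:2]],[x["location"] for x in L["top"][l][:2]])
for x,y in((20,34),(20,-34)):
    r,c=proj(g,W(x,y,28));print((c-110)*6,(r-155)*6)
E
```

```text
top lever_tip [220.4, 194.6] 0.19
top clamp_foot [214.2, 188.0] 0.6
top cast [220.1, 194.9] 0.64
side lever_tip [253.3, 293.6] 0.81
side cast [267.4, 276.3] 0.55
top lever_tip [-27.25   5.31 105.  ]
side lever_tip [ -8.01  55.57 105.  ]
top clamp_foot [ 6.52 -5.24 52.  ]
top cast [-6.49 -2.17 12.  ]
side cast [-7.51  2.11 12.  ]
22.05 [189.92  60.14 202.38] [0.19 0.12 0.26]
spare_cast [] [[258.3, 382.3], [181.5, 369.1]]
paste_jar [[259.0, 338.6]] [[257.2, 340.1]]
purple_stand [[178.5, 288.5]] [[177.9, 289.9], [218.0, 128.3]]
blue_tape [[252.2, 414.2]] [[254.7, 416.1]]
small_bottle [[180.6, 366.8]] [[182.4, 367.0]]
406.85339508058934 435.0306269254893
481.39449335385456 291.0015708107905
```

View pics/z21.png

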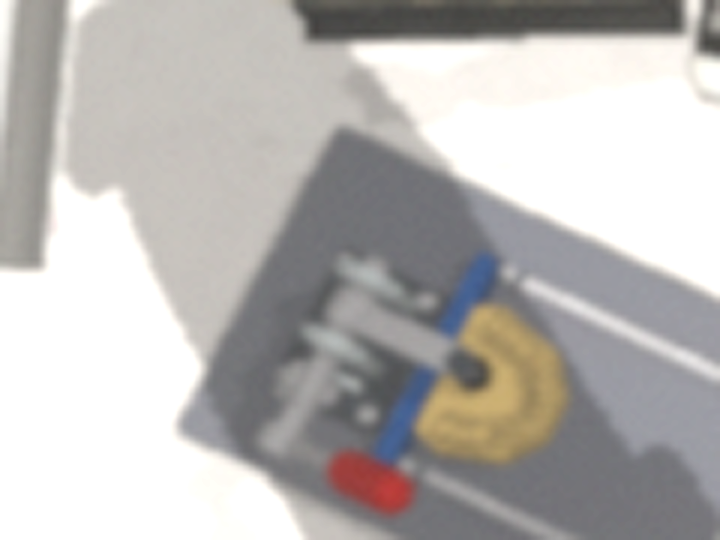

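View pics/side_e.png

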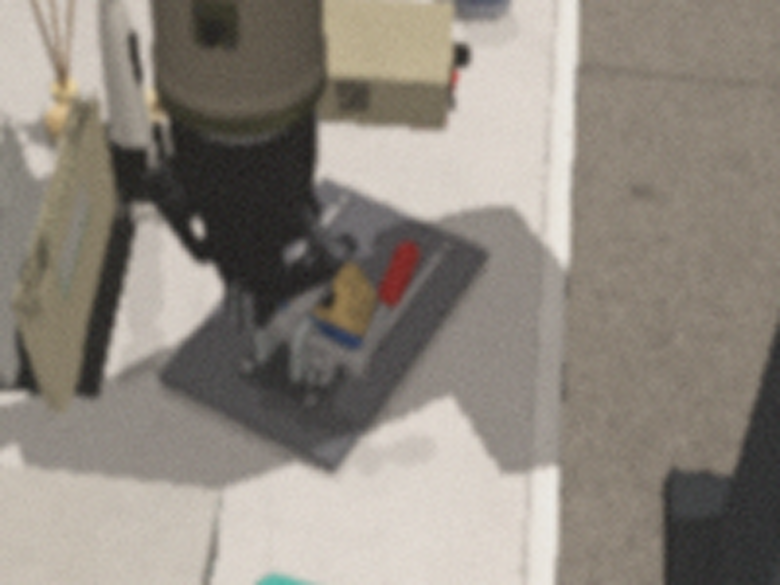

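View pics/full_e.png

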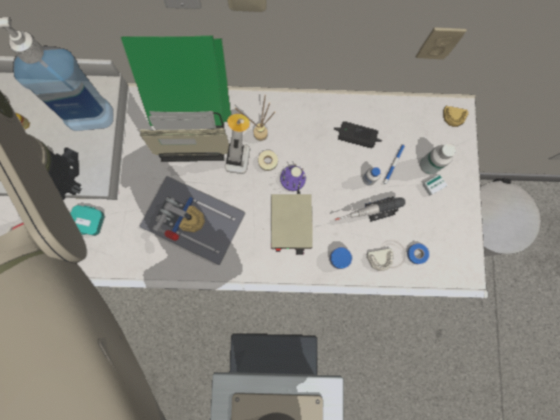

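```bash
python3 - <<'E'
from look import *
g=ctrl.grab_frame("top")
print(fixc(onz(g,(155+493/6,110+393/6),.105)))
for a in (1.6,1.745):
    t=a-.873;r,c=proj(g,W(58-82*np.sin(t),60,52+82*np.cos(t)));print(a,(c-110)*6,(r-155)*6)
s=ctrl.read_state();print(s["time"],s["joint_velocities"].round(2))
E
```

```text
[ -5.26481992  59.1987087  105.        ]
1.6 367.0087484910151 482.6195384882946
1.745 391.0591458263944 494.4115217965621
22.35 [-0.03 -0.03 -0.08  0.01 -0.04  0.1 ]
```

Both cameras put the lever tip on its closed stop, the cast is home and square, and the arm is clear, so I am handing the job in.

```bash
python3 -c "
from bench import ctrl
print(ctrl.sign_off())"
```

```text
the job is handed in; nothing more can be done
None
```

I pushed the cast home against the blue stop with the clamp still open, then pushed the red lever over centre until it snapped closed. I backed the arm clear and handed the job in at about 22 s.

**Cast:** it came up against the stop with about 10 N of resistance. A top picture with the clamp still open showed it home and square. At the end its origin measured x ≈ -6.5 mm from the top camera and -7.5 mm from the side camera; home is -6.

**Clamp:** the lever tip measured x ≈ -5.3 mm from the top camera and -8 mm from the side camera; closed is about -5. In both pictures the foot sits on the cast.

**Robot:** the last wrist force reading was about 0 N, with the arm standing clear behind the fixture.

**Checks that disagreed or are missing:**
- **Height reading:** the reported tool height was about 32–35 mm lower than where the fingertips showed in the pictures. I went by the pictures and stepped down slowly; there was no contact even at a reported height below the plate.
- **Camera offset:** the fixture fits from the two cameras differ by about 6 mm, so I used a fit of both.
- **Low-confidence reading:** the network's top-view lever tip was wrong (confidence 0.19), so I used the tip I read from the picture.
- **Spare cast:** the network missed it in the last picture, but it looks unmoved there. The other four bystanders were within about 3 pixels of where they started.
- **Foot force:** I could not measure how hard the foot presses on the cast.

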